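# Arm the feeder at its guarded toggle switch

## Task

Switch on the parts feeder at the switch box that has a clear hinged guard: lift the guard well up with a finger under its front lip, push the toggle beneath it over to its far stop (away from the lip, towards the hinge) while the guard is up, then draw the finger out and let the guard drop fully shut. Only push and lift with the fingers, do not force the guard, leave the toggle on the box without a guard as it is, and leave the loose things lying on the bench where they are.

Things in the scene. Friction and masses are not known exactly. Their poses are not given: they have to be found in the camera images.
- guarded_box: Grey switch box fixed to the bench, with a clear hinged guard over its toggle; left or right of the box without a guard. Flat top 50 mm above the bench. Origin on the bench 4 mm behind the toggle's pivot; box x from -30 (front, lip side) to +70 mm, y +/-52 mm in its own frame. Its x axis points from lip to hinge, within 0.3 rad of straight away from the robot; z up.
- guard (a joint): Hinge of the guard, rad: 0 shut, grows as the lip is lifted, stop at 0.9. About 60 g, no spring or catch: from any angle it falls shut once nothing carries it; lifting takes under 1 N. Clear top plate 3 mm thick, 80 mm wide, level when shut, mid-height z = 104 mm, 30 mm above the hinge line. Clear cheeks 3 mm thick hang at its sides to z = 83 mm, 74 mm free between them; front open.
- guard_lip (a point): Centre of the dark round bar, 8 mm thick, 80 mm long, along the guard's front edge, 90 mm before and 30 mm above the hinge line when shut. Moves with the guard. Then: at x = -48 mm of the box, underside 100 mm above the bench; the lip overhangs the box's front by 22 mm with open space below it down to the bench.
- guard_pivot (a point): Middle of the guard's hinge line (along the box's y axis), fixed on the guarded box at x = 42, y = 0, z = 74 mm. Two hinge ears, 6 mm thick, at y = +/-45.5 mm rise to z = 80 mm.
- guarded_box_toggle (a joint): Toggle under the guard, rad: 0 off, leaning 0.3 rad from upright towards the guard's lip (starts at 0 to 0.08); 0.6 on, at its stop, leaning 0.3 rad towards the hinge. Pivot at x = -4, z = 50 mm of the box, axis along y. Friction only: it stays where it is left; about 1 N at the tip moves it.
- guarded_box_toggle_tip (a point): Centre of the 12 mm ball at the end of the guarded steel toggle (bat 8 mm thick), 40 mm from its pivot; at the stops it is 12 mm before or behind the pivot and 88 mm above the bench.
- bare_box: The same grey box and toggle without guard and hinge ears; to be left alone. Origin on the bench 4 mm behind its toggle's pivot, same axes and sizes as the guarded box; its toggle's ball reaches 94 mm above the bench (96 mm if stood upright).
- bare_box_toggle (a joint): Toggle of the box without guard, rad: 0 off; must stay there.
- tape_small: Loose roll of brown tape lying flat, 72x77x18 mm, origin at the centre of its underside, behind the boxes. Leave it.
- cutters: Loose side cutters with orange handles, 69x128x13 mm, origin at the centre of the underside, lying before the boxes. Leave them.
- marker: Loose black marker pen, 136 mm long, 18 mm thick, origin at the centre of its underside, lying front right. Leave it.
- tape_big: Loose roll of green tape lying flat, 96x101x24 mm, origin at the centre of its underside, right of the boxes. Leave it.
- mug: Loose spotted mug, 92x127x93 mm with its handle, origin at the centre of its underside, left of the boxes. Leave it.
- gauges: Loose wooden cradle of step gauges, 45x110x38 mm, origin at the centre of its underside, between the boxes. Leave it.
Not all that is in view belongs to the job. Leave any purple look-alike of the guarded_box alone.

How it is judged:
By the outcome, as a careful person would: the job done as asked, in the order asked, and still so for the second after the job is handed in, with the robot touching nothing.
It also fails if it takes over 38 s, if anything falls off the work surface, if the arm or the gripper's body presses on something with over 40 N, if the wrist force passes 120 N, or if a joint passes its speed limit or range.

## Robot

A 6-joint arm with a two-finger parallel gripper is mounted at the origin on the work surface; the furniture and walls round the work are solid. World frame = base frame: x ahead of the robot, y to its left, z up, the work surface at z = 0. Lengths are in m, angles in rad, forces in N, time in s.
With the tool pointing down it reaches from about 0.3 to 0.85 m from the base axis. Payload 4.2 kg.
Tool frame: the origin (TCP) lies at the very end of the fingers, on their centre line; the grasp point (between the pads) lies 19 mm behind it; z points along the fingers, y is the line along which they close (so a half turn about z gives the same grasp; the last joint's range is limited). The gripper opens to 91 mm and grips with 3 to 60 N. Pads are 32 mm wide; open, the fingers measure 118 mm over their backs; the gripper's body (76 mm by 178 mm) begins 60 mm behind the grasp point.
Start: joints at [1.184, 0.32, 1.565, -0, 1.257, -0.02], TCP at [0.206, 0.537, 0.214] pointing down, gripper open.
Joint ranges: [-3.11, 3.11], [-0.84, 2.01], [0.21, 2.61], [-1.34, 4.49], [0.05, 2.63], [-2.56, 2.56]. Speed limits (rad/s): [2.57, 2.57, 3.14, 3.14, 3.14, 3.14].

## Interface

Orientations are given as a unit quaternion [w, x, y, z].
In Python, from workcell import get_obs, get_image, calibration, order, trace, spot_point gives the robot as it stands.
- The arm moves only by the shell command python3 -m jog 'ROWS'. ROWS is JSON, a list that holds one entry, the list of rows, each a list of 5 numbers: the shift along the world's x, y, z in cm, then the turn about the world's z in rad, then the opening, from 0 (shut) to 1 (fully open). In form: [[[dx, dy, dz, yaw, grip], ...]]. A call has 1 to 10 rows; each row shifts and turns the commanded pose from where the row before left it; what a row does not reach is not made up. A row lasts 1/8 s, in which the tool goes at most 62.5 mm and 10.7 degrees, less where a joint would pass 70% of its speed; a pose out of reach is approached as far as the arm can. A call is refused whole if a number of a shift passes 6.25 or a number of a turn 0.188, either way. A call with a gripper value outside its range is refused whole. The fingers move at their own pace and stop on an object; the grip force is fixed at half the most. Time passes only in rows, so rows that do not move let the fingers close. It gives the time, the measured TCP pose, the force, the opening and the grip force at its end, in the units of the state.
- get_obs(): the state, without advancing time (a new reading comes with each control period).
- get_image(name): name is "scene" or "side" or "wrist"; returns the picture (480x640x3 uint8, red, green, blue); there is no depth.
- calibration(name): a dict with "fx", "fy", "cx", "cy" (pixels), "R" (3x3) and "t" (3): a world point X has camera coordinates R X + t; the wrist camera has in their place "T_tool_cam" (4x4, takes a point from camera to tool coordinates, whose origin is the TCP and whose axes are the flange's). Camera axes: x right, y down, z forward; pixel columns grow to the right and rows downward; lengths in m; the calibration is good to about 2 mm. A picture is of the moment at which its call begins: read the wrist's pose just before it. calibration takes no time and is no camera call.
- order.finish_job(): hands the job in; it is judged then, once.
Trained networks look in the newest picture that a camera, given by its name, has taken for a name from the list of things; names that differ only in an ending like _2 or _b are one class to them, and where a whole thing is asked for, a point or a joint stands for the part that bears it (a point fixed in the world has none). Each returns a list of dicts, best first, with "conf" (0 to 1); they miss things now and then, are a little off and sometimes report something else, mostly with a low value. They report only what shows in the picture. A call takes as long as a camera call. They do not tell look-alikes from the thing itself.
- trace(camera, label): "mask" (480x640 bool, what is visible of it) and "at" ([row, column] in pixels, amid what is visible of it).
- spot_point(camera, label): "at" ([row, column] in pixels: a listed point, or the origin of a listed thing).
The state is a dict: "t": time; "joint_pos": joint angles; "joint_velocities": joint speeds; "tau": joint torques, N m; "eef_pos": TCP position; "orientation": TCP orientation; "force": force on the tool from outside, world axes, zero at the start; "ft_torque": the same for the moment, N m; "finger_gap": finger opening in m; "gripper_force": force on a finger pad.
Only numpy, scipy, OpenCV 4.12 (cv2) and the standard library are available. Lean on these libraries where they do the work, as an engineer would, in place of code of your own. Each camera call takes 0.05 s, during which the arm holds its last target. There are 200 camera calls.

## Working session

There is one attempt and no reset: what is moved stays moved. The work goes in short steps, Python scripts to look and compute and a shell command to move; the robot and the scene stay as the last step left them, time stands still between calls to the robot, and variables do not carry over. Pictures are saved under pics/ and viewed, at most 10 in all, crops included, and the job is handed in when it is done.

```bash
mkdir -p pics; cat > h.py <<'E'
import numpy as np, cv2
from workcell import get_obs,get_image,calibration,order,trace,spot_point
from scipy.spatial.transform import Rotation as Ro
def pose(c):
    k=calibration(c)
    if c!='wrist': R=np.array(k['R']);t=np.array(k['t'])
    else:
        o=get_obs();q=o['orientation'];T=np.eye(4);T[:3,:3]=Ro.from_quat([q[1],q[2],q[3],q[0]]).as_matrix();T[:3,3]=o['eef_pos']
        M=np.linalg.inv(T@np.array(k['T_tool_cam']));R=M[:3,:3];t=M[:3,3]
    return k,R,t
def onz(c,rc,z):
    k,R,t=pose(c);d=R.T@np.array([(rc[1]-k['cx'])/k['fx'],(rc[0]-k['cy'])/k['fy'],1]);C=-R.T@t
    return C+d*(z-C[2])/d[2]
def pix(c,X):
    k,R,t=pose(c);p=R@np.array(X)+t;return np.array([k['cy']+k['fy']*p[1]/p[2],k['cx']+k['fx']*p[0]/p[2]])
def save(c,n):
    im=get_image(c);cv2.imwrite('pics/'+n,im[:,:,::-1]);return im
E
python3 - <<'E'
from h import *
print(get_obs())
a=save('scene','s.png');b=save('side','d.png')
for c in('scene','side'):
  k,R,t=pose(c);print(c,'cam at',(-R.T@t).round(3))
  for l,z in(('guard_lip',.104),('guard_pivot',.074),('guarded_box',0),('guarded_box_toggle_tip',.088),('bare_box',0)):
    for r in spot_point(c,l)[:3]: print(c,l,round(r['conf'],2),np.round(r['at']),onz(c,r['at'],z).round(3))
E
```

```text
{'t': 0.0, 'joint_pos': array([ 1.18397260e+00,  3.20286388e-01,  1.56566294e+00, -3.76357324e-05,
        1.25740725e+00, -1.99946454e-02]), 'joint_velocities': array([-0.0006473 , -0.00053036,  0.00193766, -0.00086117, -0.0008413 ,
       -0.0016407 ]), 'tau': array([-1.14532377e-03, -4.12459373e+01, -2.31975836e+01,  7.25865900e-02,
        4.55673330e-02, -1.57540844e-04]), 'eef_pos': array([0.20604518, 0.53627454, 0.2131297 ]), 'orientation': array([-1.60637173e-04,  1.82382108e-01,  9.83227333e-01, -8.67393371e-04]), 'force': array([ 0.86078724, -0.20218123,  0.31679821]), 'ft_torque': array([-0.00834084, -0.02874719,  0.01840632]), 'gripper_force': 0.0, 'finger_gap': 0.09122849595054078}
scene cam at [-0.045 -0.518  0.828]
scene guard_lip 0.81 [231. 268.] [0.578 0.168 0.104]
scene guard_lip 0.74 [200. 328.] [0.779 0.129 0.104]
scene guard_lip 0.63 [275. 335.] [ 0.554 -0.067  0.104]
scene guard_pivot 0.71 [194. 348.] [0.874 0.128 0.074]
scene guarded_box 0.94 [222. 338.] [0.827 0.131 0.   ]
scene guarded_box 0.78 [250. 282.] [0.627 0.173 0.   ]
scene bare_box 0.67 [309. 378.] [ 0.608 -0.156  0.   ]
scene bare_box 0.16 [272. 333.] [0.644 0.008 0.   ]
side cam at [ 0.12  -0.977  0.774]
side guard_lip 0.95 [195. 350.] [0.779 0.124 0.104]
side guard_lip 0.9 [204. 278.] [0.577 0.173 0.104]
side guard_lip 0.45 [357. 294.] [ 0.376 -0.37   0.104]
side guard_pivot 0.81 [204. 379.] [0.855 0.092 0.074]
side guard_pivot 0.8 [201. 302.] [0.667 0.208 0.074]
side guarded_box 0.82 [230. 294.] [0.628 0.184 0.   ]
side guarded_box 0.78 [221. 364.] [0.833 0.134 0.   ]
side bare_box 0.9 [297. 346.] [ 0.609 -0.155  0.   ]
```

View pics/s.png

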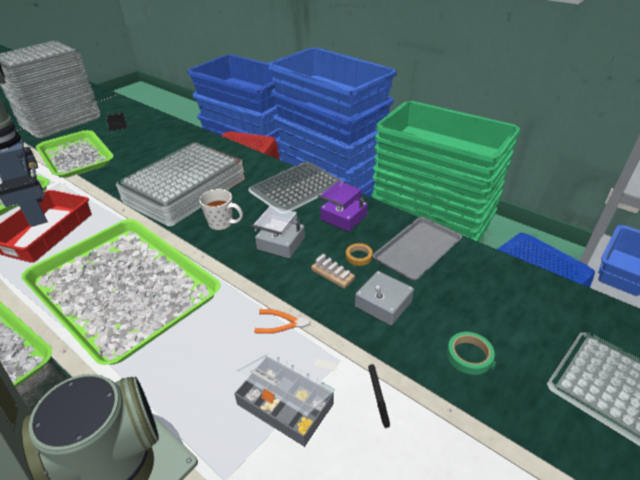

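```bash
python3 -c "
import cv2
a=cv2.imread('pics/s.png')[150:350,210:430];cv2.imwrite('pics/sc.png',cv2.resize(a,None,fx=2.7,fy=2.7,interpolation=2)[:600])
a=cv2.imread('pics/d.png')[150:350,220:430];cv2.imwrite('pics/dc.png',cv2.resize(a,None,fx=3,fy=3,interpolation=2)[:600])"
```

```text
(no output)
```

View pics/dc.png

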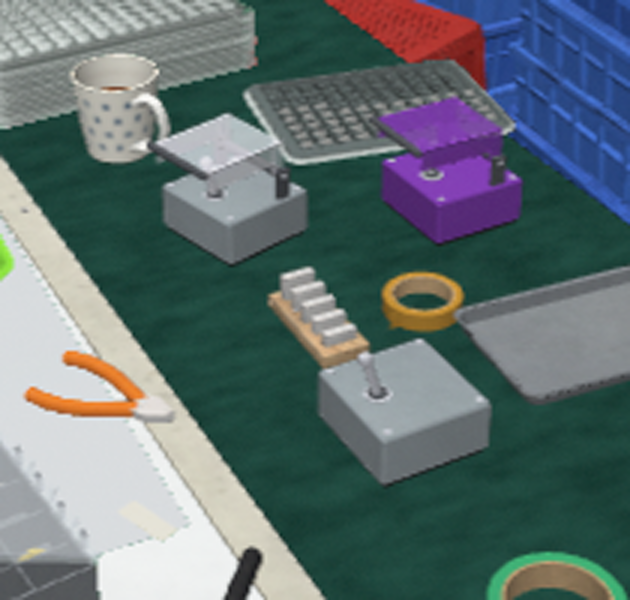

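Candidates in the scene view are:
- the grey box with a clear guard at (row 250, col 282)
- the purple look-alike at (222, 338)
- the bare grey box at (309, 378)

The grey box with the guard fits the description. The enlarged side crop confirms it, with its clear guard near (150, 220), its ears and the toggle beneath it. The mug is to its left. I'll move in front of it with the fingers closed and look from there.

```bash
python3 -m jog '[[[3,-4.7,0.5,0.066,0],[3,-4.7,0.5,0.066,0],[3,-4.7,0.5,0.066,0],[3,-4.7,0.5,0.066,0],[3,-4.7,0,0.066,0],[3,-4.7,0,0.066,0],[3,-4.7,0,0.066,0],[3,-4.7,0,0.066,0],[0,0,0,0,0],[0,0,0,0,0]]]'
python3 - <<'E'
from h import *
o=get_obs();print(o['eef_pos'],o['orientation'],o['finger_gap'],o['force'])
print(calibration('wrist')['T_tool_cam'])
a=save('wrist','w1.png');b=save('side','d1.png');save('scene','s1.png')
cv2.imwrite('pics/w1c.png',a[:,:,::-1])
for c in('wrist','side','scene'):
  for l,z in(('guard_lip',.104),('guard_pivot',.074),('guarded_box',0),('guarded_box_toggle_tip',.088)):
    for r in spot_point(c,l)[:3]: print(c,l,round(r['conf'],2),np.round(r['at']),onz(c,r['at'],z).round(4))
p=pix('side',o['eef_pos']).astype(int);s=pix('scene',o['eef_pos']).astype(int);print(p,s)
f=lambda im,p:cv2.resize(im[max(0,p[0]-110):p[0]+60,max(0,p[1]-65):p[1]+65,::-1],(390,510),interpolation=2)
cv2.imwrite('pics/ds1.png',np.hstack([f(b,p),f(cv2.imread('pics/s1.png')[:,:,::-1],s)]))
E
```

```text
t: 1.85
eef_pos: [0.446, 0.1609, 0.234]
orientation: [-0.0, -0.08, 0.997, 0.0]
force: [-0.6, 0.2, 0.1]
finger_gap: 0.0003
gripper_force: 0.0
[0.44599164 0.16090146 0.2339734 ] [-1.81799964e-04 -7.99460229e-02  9.96799127e-01  3.18135840e-04] 0.00034966890349777044 [-0.62461339  0.19237541  0.1124498 ]
[[ 2.18734770e-04 -9.56775020e-01 -2.90829009e-01  8.25032384e-02]
 [ 9.99999953e-01  2.72196993e-04 -1.43371269e-04  8.30145449e-04]
 [ 2.16336830e-04 -2.90828964e-01  9.56775035e-01 -1.70326470e-01]
 [ 0.00000000e+00  0.00000000e+00  0.00000000e+00  1.00000000e+00]]
wrist guard_lip 0.71 [358. 317.] [0.579  0.1804 0.104 ]
wrist guarded_box_toggle_tip 0.31 [333. 191.] [0.5814 0.041  0.088 ]
side guard_lip 0.9 [190. 350.] [0.7934 0.1518 0.104 ]
side guard_lip 0.63 [203. 281.] [0.586  0.1728 0.104 ]
side guard_pivot 0.88 [199. 379.] [0.8708 0.1137 0.074 ]
side guard_pivot 0.82 [202. 303.] [0.6668 0.2016 0.074 ]
side guard_pivot 0.56 [356. 294.] [ 0.3876 -0.3409  0.074 ]
side guarded_box 0.89 [232. 291.] [0.6163 0.1795 0.    ]
side guarded_box 0.69 [223. 363.] [0.8259 0.1268 0.    ]
side guarded_box 0.2 [259. 324.] [0.6357 0.0107 0.    ]
scene guard_lip 0.88 [229. 267.] [0.5805 0.1727 0.104 ]
scene guard_lip 0.81 [200. 329.] [0.7836 0.1283 0.104 ]
scene guard_pivot 0.75 [247. 282.] [0.5749 0.1208 0.074 ]
scene guard_pivot 0.63 [193. 347.] [0.877  0.1358 0.074 ]
scene guard_pivot 0.55 [219. 285.] [0.6708 0.1949 0.074 ]
scene guarded_box 0.87 [249. 279.] [ 0.6284  0.1846 -0.    ]
scene guarded_box 0.56 [225. 338.] [0.8161 0.1193 0.    ]
[172 229] [215 223]
```

View pics/w1.png

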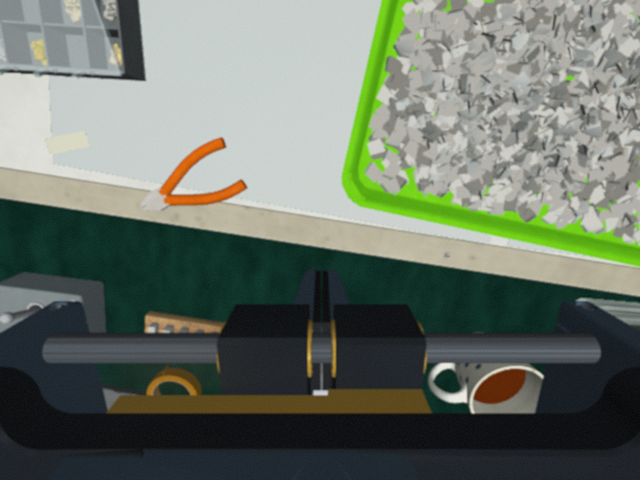

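View pics/ds1.png

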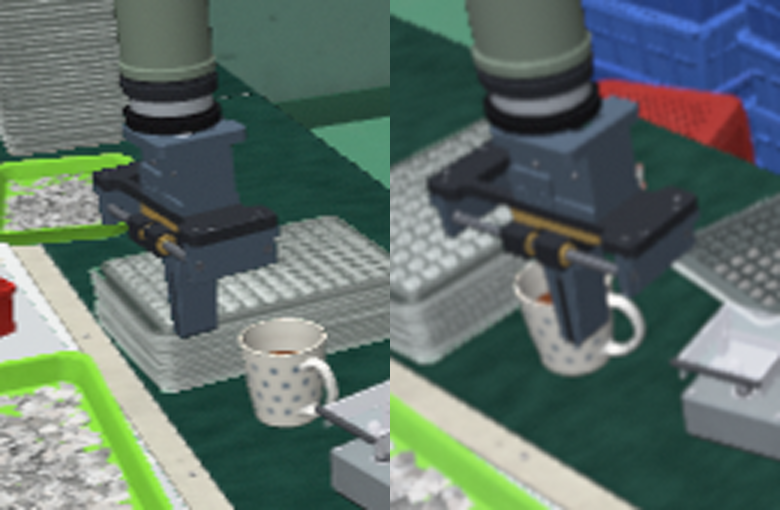

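The wrist view shows mostly the fingers. The lip in front is hidden, with the cutters at (190, 190) and the mug at (385, 490). The side and scene crops show straight vertical fingers, clear of everything. Next I'll fit the box's x, y and yaw to the masks.

```bash
python3 - <<'E'
from h import *
from scipy.optimize import minimize
def blk(x0,x1,y0,y1,z0,z1): return np.array([[x,y,z] for x in(x0,x1) for y in(y0,y1) for z in(z0,z1)])/1e3
parts=dict(box=[blk(-30,70,-52,52,0,50)],ears=[blk(36,48,42.5,48.5,50,80),blk(36,48,-48.5,-42.5,50,80)],
 guard=[blk(-52,42,-40,40,83,106)])
def proj(c,P,p):
    k,R,t=pose(c);a=p[2];Rz=np.array([[np.cos(a),-np.sin(a),0],[np.sin(a),np.cos(a),0],[0,0,1]])
    X=(P@Rz.T+[p[0],p[1],0])@R.T+t;return np.c_[k['cx']+k['fx']*X[:,0]/X[:,2],k['cy']+k['fy']*X[:,1]/X[:,2]]
S=4
def render(c,names,p):
    m=np.zeros((480*S,640*S),np.uint8)
    for n in names:
        for P in parts[n]: cv2.fillConvexPoly(m,cv2.convexHull((proj(c,P,p)*S+S/2).round().astype(np.int32)),1)
    return m
M={}
for c in('scene','side'):
    for l in('guarded_box','guard'):
        for r in trace(c,l):
            if np.hypot(*(np.array(r['at'])-pix(c,[.61,.18,.05])))<30 and (c,l) not in M:
                M[c,l]=r['mask'];print(c,l,r['conf'],r['mask'].sum(),{n:render(c,n.split('+'),[.626,.178,.22]).sum()//S**2 for n in('box','guard','box+ears+guard')})
def cost(p,cams,show=0):
    v=0
    for c in cams:
        m=cv2.resize(M[c,'guarded_box'].astype(np.uint8),None,fx=S,fy=S,interpolation=0)>0;g=render(c,['box','ears','guard'],p)>0
        v+=1-(m&g).sum()/(m|g).sum()
    return v
for cams in(['scene'],['side'],['scene','side']):
    best=min((minimize(cost,[.626,.178,y],args=(cams,),method='Nelder-Mead',options=dict(initial_simplex=[[.626,.178,y],[.636,.178,y],[.626,.188,y],[.626,.178,y+.1]],maxiter=60)) for y in(.05,.2)),key=lambda r:r.fun)
    print(cams,best.x,best.fun)
p=best.x
ims=[]
for c in('scene','side'):
    im=cv2.resize(get_image(c)[:,:,::-1],None,fx=S,fy=S,interpolation=cv2.INTER_CUBIC)
    for n in parts:
        for P in parts[n]:
            q=(proj(c,P,p)*S+S/2).round().astype(int)
            for i in range(8):
                for j in(1,2,4):
                    if not i&j: cv2.line(im,tuple(map(int,q[i])),tuple(map(int,q[i|j])),(0,0,255),1)
    a=(pix(c,[.61,.18,.05])*S).astype(int);ims.append(im[a[0]-200:a[0]+200,a[1]-190:a[1]+190])
cv2.imwrite('pics/fit.png',np.hstack(ims))
E
```

```text
scene guarded_box 0.9 1850 {'box': np.uint64(1585), 'guard': np.uint64(983), 'box+ears+guard': np.uint64(2069)}
scene guard 0.96 804 {'box': np.uint64(1585), 'guard': np.uint64(983), 'box+ears+guard': np.uint64(2069)}
side guarded_box 0.63 1794 {'box': np.uint64(1368), 'guard': np.uint64(786), 'box+ears+guard': np.uint64(1928)}
side guard 0.94 701 {'box': np.uint64(1368), 'guard': np.uint64(786), 'box+ears+guard': np.uint64(1928)}
['scene'] [0.62923188 0.19215937 0.30821296] 0.08384146341463417
['side'] [0.62907014 0.19395725 0.26428823] 0.0756739094919131
['scene', 'side'] [0.62908856 0.19188159 0.29849012] 0.1645711405434609
```

View pics/fit.png

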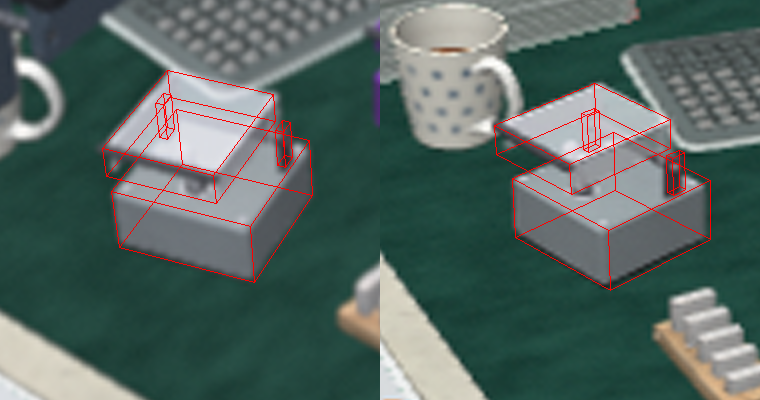

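The wireframe matches the box edges in both views. The box is at about (0.629, 0.192) with yaw 0.29, so the lip sits at about (0.583, 0.178), which agrees with the detector. I'll go down in front of the lip.

```bash
python3 -m jog '[[[3.9,0,0,0.065,0],[3.9,0,0,0.065,0],[0,0,-5,0,0],[0,0,-5,0,0],[0,0,-5,0,0],[0,0,-4.4,0,0],[0,0,0,0,0],[0,0,0,0,0]]]'
cat > w.py <<'E'
from h import *
o=get_obs();q=o['orientation'];T=Ro.from_quat([q[1],q[2],q[3],q[0]]).as_matrix()
a=.29;d=o['eef_pos']-np.array([.629,.192,0])
print('t',round(o['t'],2),'face X %.1f Y %.1f z %.1f mm'%(1e3*(d[0]*np.cos(a)+d[1]*np.sin(a))+16,1e3*(-d[0]*np.sin(a)+d[1]*np.cos(a)),1e3*d[2]),'yaw',round(np.arctan2(-T[0,1],T[1,1]),3),'F along/side/up',round(o['force'][0]*np.cos(a)+o['force'][1]*np.sin(a),2),round(-o['force'][0]*np.sin(a)+o['force'][1]*np.cos(a),2),o['force'][2].round(2))
E
python3 w.py
```

```text
t: 3.9
eef_pos: [0.5255, 0.1611, 0.0414]
orientation: [0.001, -0.145, 0.989, 0.0]
force: [0.1, 0.5, 0.5]
finger_gap: 0.0005
gripper_force: 0.0
t 3.9 face X -92.0 Y 0.0 z 41.4 mm yaw 0.291 F along/side/up 0.23 0.47 0.53
```

```bash
python3 -m jog '[[[1.8,0.54,0,0,0],[1.45,0.43,0,0,0],[0,0,0,0,0]]]'; python3 w.py;python3 -m jog '[[[0.2,0.06,0,0,0],[0,0,0,0,0]]]'|grep force; python3 w.py; python3 -m jog '[[[0.2,0.06,0,0,0],[0,0,0,0,0]]]'|grep force; python3 w.py
```

```text
t: 4.28
eef_pos: [0.5582, 0.1709, 0.0413]
orientation: [0.001, -0.145, 0.989, 0.0]
force: [-0.0, -0.2, 0.1]
finger_gap: 0.0003
gripper_force: 0.0
t 4.28 face X -57.9 Y 0.0 z 41.3 mm yaw 0.291 F along/side/up -0.11 -0.23 0.08
force: [-0.3, -0.3, 0.0]
gripper_force: 0.0
t 4.53 face X -57.4 Y 0.0 z 40.2 mm yaw 0.291 F along/side/up -0.38 -0.21 0.03
force: [-5.0, -0.6, 3.0]
gripper_force: 2.3
t 4.78 face X -56.6 Y 0.0 z 39.8 mm yaw 0.291 F along/side/up -5.0 0.83 2.96
```

```bash
python3 -m jog '[[[0,0,0.4,0,0],[0.1,0.03,0.4,0,0],[0,0,0,0,0]]]'|grep force; python3 w.py; python3 - <<'E'
from h import *
ims=[]
for c in('side','scene'):
    im=get_image(c);a=pix(c,[.59,.18,.09]).astype(int)
    ims.append(cv2.resize(im[a[0]-50:a[0]+50,a[1]-48:a[1]+48,::-1],(390,406),interpolation=2))
    for r in spot_point(c,'guard_lip')[:3]: print(c,round(r['conf'],2),np.round(r['at'],1),'shut lip at',pix(c,[.583,.178,.104]).round(1))
cv2.imwrite('pics/c1.png',np.hstack(ims))
E
```

```text
force: [-0.4, -0.5, 0.1]
gripper_force: 0.2
t 5.15 face X -53.4 Y 0.0 z 48.5 mm yaw 0.291 F along/side/up -0.57 -0.34 0.07
side 0.59 [196.4 350.9] shut lip at [202.7 279.3]
side 0.59 [251.3 358. ] shut lip at [202.7 279.3]
scene 0.86 [198.8 330. ] shut lip at [228.1 266.4]
```

View pics/c1.png

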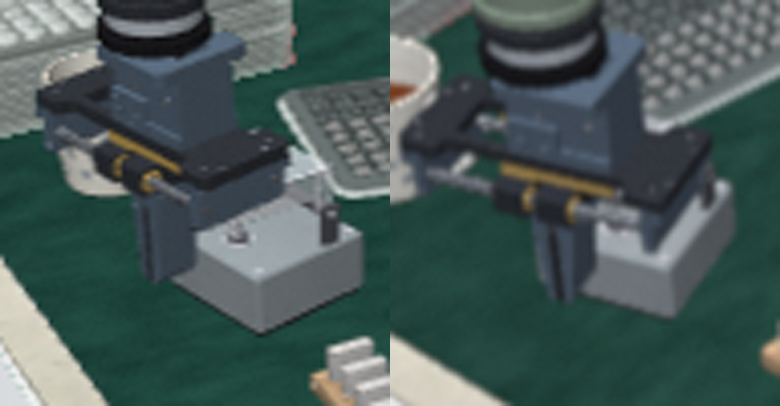

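The fingers are in front of the lip and carrying it lightly, with about 0.6 N and no jam. The guard front edge is hidden behind the body. I'll continue along the arc.

```bash
python3 -m jog '[[[0.41,0.12,0.85,0,0],[0,0,0,0,0]]]'>/dev/null; python3 w.py;  python3 -m jog '[[[0.49,0.15,0.8,0,0],[0,0,0,0,0]]]'>/dev/null; python3 w.py; python3 -m jog '[[[0.57,0.17,0.74,0,0],[0,0,0,0,0]]]'>/dev/null; python3 w.py
python3 - <<'E'
from h import *
for c in('side','scene'):
    for l in('guard','guarded_box_toggle','guarded_box_toggle_tip'):
        for r in trace(c,l)[:3]: print(c,l,round(r['conf'],2),np.round(r['at'],1),r['mask'].sum(),np.c_[np.where(r['mask'])].min(0) if r['mask'].any() else '')
    print(pix(c,[.6,.18,.12]))
E
```

```text
t 5.6 face X -50.1 Y -0.0 z 57.3 mm yaw 0.291 F along/side/up -3.93 0.12 0.66
t 5.85 face X -45.3 Y -0.1 z 65.5 mm yaw 0.291 F along/side/up -6.5 -1.82 3.42
t 6.1 face X -39.8 Y -0.3 z 73.2 mm yaw 0.291 F along/side/up -7.13 -0.46 5.77
side guard 0.73 [194.3 370.3] 656 [182 344]
side guard 0.72 [203.  306.1] 166 [194 290]
[195.98783058 284.43079371]
scene guard 0.81 [192.3 341.9] 718 [181 319]
scene guard 0.18 [395.1 379.6] 491 [364 368]
[219.74206124 269.81882047]
```

The force fits the lip sliding up the finger near its friction lock. The moment about the hinge balances the guard's weight, so the guard is rising, but I'm slightly ahead horizontally. I'll lift a little to relieve it, then go on.

```bash
python3 -m jog '[[[0,0,0.35,0,0],[0,0,0,0,0]]]'>/dev/null; python3 w.py;  python3 -m jog '[[[0.32,0.095,0.3,0,0],[0.32,0.095,0.3,0,0],[0,0,0,0,0]]]'>/dev/null; python3 w.py; python3 -m jog '[[[0.35,0.1,0.22,0,0],[0.35,0.1,0.22,0,0],[0,0,0,0,0]]]'>/dev/null; python3 w.py
python3 - <<'E'
from h import *
ims=[]
for c in('side','scene'):
    im=get_image(c);a=pix(c,[.60,.18,.11]).astype(int)
    ims.append(cv2.resize(im[a[0]-50:a[0]+50,a[1]-48:a[1]+48,::-1],(390,406),interpolation=2))
cv2.imwrite('pics/c2.png',np.hstack(ims))
E
```

```text
t 6.65 face X -37.6 Y 0.1 z 76.2 mm yaw 0.291 F along/side/up 0.58 -0.14 0.6
t 7.03 face X -31.3 Y 0.1 z 81.7 mm yaw 0.291 F along/side/up -0.83 -0.48 -0.29
t 7.4 face X -24.3 Y -0.0 z 86.0 mm yaw 0.291 F along/side/up -1.07 0.4 -0.03
```

View pics/c2.png

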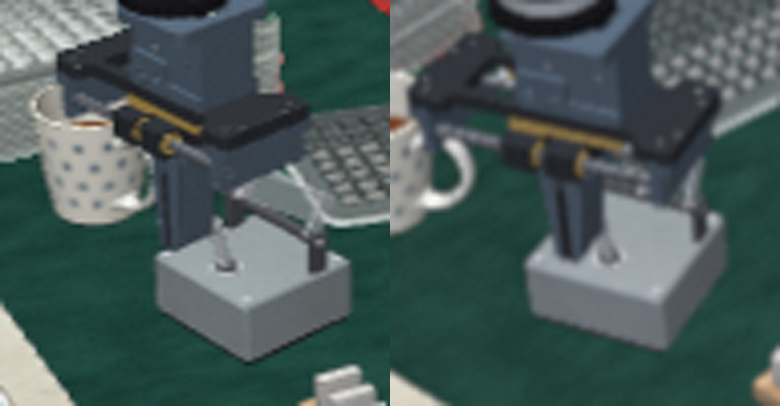

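The guard is well up and the toggle, still off, stands free just ahead of the finger (row 240, col 222 in the left half). Next I'll push on to the toggle.

```bash
for i in 1; do :; done; python3 -m jog '[[[0.38,0.115,0.15,0,0],[0.38,0.115,0.1,0,0],[0,0,0,0,0]]]'>/dev/null; python3 w.py; python3 -m jog '[[[0.38,0.115,0.05,0,0],[0.2,0.06,0,0,0],[0,0,0,0,0]]]'>/dev/null; python3 w.py; python3 -m jog '[[[0.2,0.06,0,0,0],[0,0,0,0,0]]]'>/dev/null; python3 w.py; python3 -m jog '[[[0.15,0.045,0,0,0],[0,0,0,0,0]]]'>/dev/null; python3 w.py
```

```text
t 7.88 face X -16.5 Y -0.1 z 88.3 mm yaw 0.291 F along/side/up 0.29 -0.72 0.33
t 8.25 face X -10.6 Y -0.1 z 88.8 mm yaw 0.291 F along/side/up -0.48 -1.0 -0.05
t 8.5 face X -8.6 Y -0.0 z 88.9 mm yaw 0.291 F along/side/up -0.62 -1.55 -0.02
t 8.75 face X -7.3 Y -0.1 z 89.1 mm yaw 0.291 F along/side/up -2.53 -1.62 3.21
```

```bash
python3 - <<'E'
from h import *
ims=[]
for c in('side','scene'):
    im=get_image(c);a=pix(c,[.61,.18,.10]).astype(int)
    ims.append(cv2.resize(im[a[0]-45:a[0]+35,a[1]-38:a[1]+38,::-1],(400,421),interpolation=2))
cv2.imwrite('pics/c3.png',np.hstack(ims))
E
```

```text
(no output)
```

View pics/c3.png

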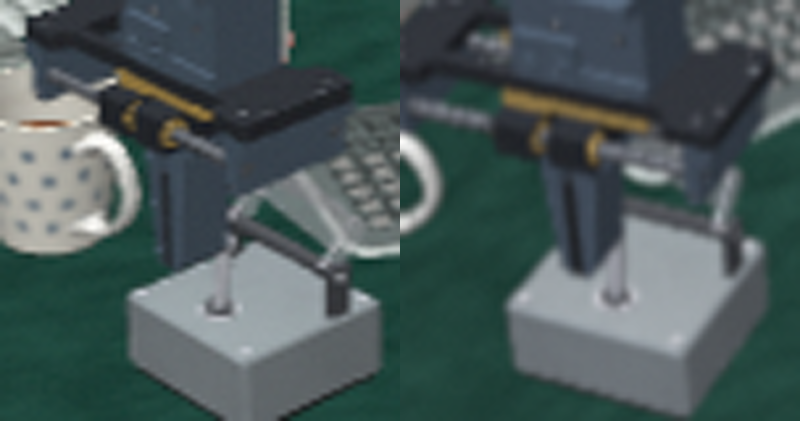

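```bash
python3 - <<'E'
from h import *
e=np.array([np.cos(.29),np.sin(.29),0])
for c in('side','scene'):
    a=pix(c,[.61,.18,.10]).astype(int)-[45,38]
    for th in(0,.3,.45,.6):
        X=np.array([.629,.192,.05])+e*(-.004+.04*np.sin(th-.3))+[0,0,.04*np.cos(th-.3)]
        print(c,th,((pix(c,X)-a)*5.26).round(),'base',((pix(c,np.array([.629,.192,.05])-e*.004)-a)*5.26).round())
E
python3 -m jog '[[[0,0,0.2,0,0],[0,0,0,0,0]]]'>/dev/null; python3 w.py
```

```text
side 0 [252. 202.] base [306. 221.]
side 0.3 [241. 218.] base [306. 221.]
side 0.45 [238. 226.] base [306. 221.]
side 0.6 [237. 235.] base [306. 221.]
scene 0 [246. 197.] base [291. 213.]
scene 0.3 [230. 207.] base [291. 213.]
scene 0.45 [224. 212.] base [291. 213.]
scene 0.6 [220. 218.] base [291. 213.]
t 9.1 face X -7.2 Y 0.2 z 90.6 mm yaw 0.291 F along/side/up -0.53 -0.59 -0.27
```

The toggle now leans towards the hinge (side ball about column 238, scene about 222), near on. Lifting removed the vertical force. I'll go a few more mm to make sure it reaches its stop.

```bash
for s in 1; do python3 -m jog '[[[0.14,0.045,0,0,0],[0,0,0,0,0]]]'>/dev/null; python3 w.py; done; python3 -m jog '[[[0.14,0.045,0,0,0],[0,0,0,0,0]]]'>/dev/null; python3 w.py; python3 - <<'E'
from h import *
for c in('side','scene'):
    get_image(c)
    for l in ('guarded_box_toggle_tip','guard_lip'):
        print(c,l,[(round(r['conf'],2),np.round(r['at'],1)) for r in spot_point(c,l)[:3]])
    for th in(.3,.45,.6):
        print(th,pix(c,np.array([.629,.192,.05])+np.array([np.cos(.29),np.sin(.29),0])*(-.004+.04*np.sin(th-.3))+[0,0,.04*np.cos(th-.3)]))
E
```

```text
t 9.35 face X -5.6 Y 0.1 z 90.6 mm yaw 0.291 F along/side/up -0.93 -0.47 0.19
t 9.6 face X -4.1 Y 0.1 z 90.8 mm yaw 0.291 F along/side/up -0.73 -0.5 0.6
side guarded_box_toggle_tip [(0.48, array([201. , 295.9]))]
side guard_lip [(0.92, array([193.2, 349.3])), (0.68, array([180.8, 290.5]))]
0.3 [201.87963804 291.46146731]
0.45 [201.3199455  293.05200625]
0.6 [201.05379966 294.60897066]
scene guarded_box_toggle_tip [(0.57, array([219.3, 278.1])), (0.28, array([258.6, 357.5]))]
scene guard_lip [(0.89, array([199.8, 329. ])), (0.58, array([203. , 274.9]))]
0.3 [222.71500938 274.3575823 ]
0.45 [221.57851864 275.36780998]
0.6 [220.74234511 276.37441325]
```

```bash
python3 -m jog '[[[0.14,0.045,0,0,0],[0,0,0,0,0]]]'>/dev/null; python3 w.py; python3 -m jog '[[[0.14,0.045,0,0,0],[0,0,0,0,0]]]'>/dev/null; python3 w.py
```

```text
t 10.15 face X -2.7 Y 0.1 z 91.2 mm yaw 0.291 F along/side/up -0.89 -0.68 2.71
t 10.4 face X -1.0 Y 0.0 z 91.7 mm yaw 0.291 F along/side/up -2.98 -0.68 5.64
```

The force is rising at the end of travel and both detections put the ball at the on stop. True face X is about +3.5 mm after the 4.6 mm contact offset. I'll withdraw the finger now and let the guard fall.

```bash
python3 -m jog '[[[-0.7,-0.21,0,0,0],[-1.4,-0.42,0,0,0],[-1.9,-0.57,0,0,0],[-1.9,-0.57,0,0,0],[-2,-0.6,0,0,0],[-2.5,-0.75,0,0,0],[-2.5,-0.75,0,0,0],[0,0,0,0,0]]]'; python3 w.py; python3 -m jog '[[[-3,-1,3,0,0],[-3,-1,4,0,0],[-3,-1,4,0,0],[-2,0,3,0,0],[0,0,0,0,0],[0,0,0,0,0]]]'|head -2; python3 w.py; python3 - <<'E'
from h import *
ims=[]
e=np.array([np.cos(.29),np.sin(.29),0])
for c in('side','scene'):
    im=get_image(c);a=pix(c,[.62,.18,.08]).astype(int)
    ims.append(cv2.resize(im[a[0]-40:a[0]+40,a[1]-38:a[1]+38,::-1],(400,421),interpolation=2))
    for l in ('guarded_box_toggle_tip','guard_lip','bare_box_toggle'):
        print(c,l,[(round(r['conf'],2),np.round(r['at'],1)) for r in spot_point(c,l)[:3]])
    for th in(0,.3,.6):
        p=pix(c,np.array([.629,.192,.05])+e*(-.004+.04*np.sin(th-.3))+[0,0,.04*np.cos(th-.3)]); print(th,p,((p-a+[40,38])*5.26).round())
    print('lip shut',pix(c,np.array([.629,.192,.104])-e*.048))
cv2.imwrite('pics/c4.png',np.hstack(ims))
E
```

```text
t: 11.4
eef_pos: [0.4808, 0.1478, 0.0906]
orientation: [-0.001, -0.145, 0.989, -0.0]
force: [1.4, 0.7, -0.2]
finger_gap: 0.0005
gripper_force: 0.0
t 11.4 face X -138.6 Y 0.1 z 90.6 mm yaw 0.291 F along/side/up 1.55 0.31 -0.15
t: 12.15
eef_pos: [0.3737, 0.1186, 0.2301]
t 12.15 face X -249.6 Y 2.6 z 230.1 mm yaw 0.291 F along/side/up 0.46 -0.37 -0.53
side guarded_box_toggle_tip []
side guard_lip [(0.97, array([202.9, 278.5])), (0.6, array([193.5, 351.3]))]Traceback (most recent call last):
  File "<stdin>", line 8, in <module>
ValueError: it knows: bare_box, cutters, gauges, guard_lip, guard_pivot, guarded_box, guarded_box_toggle_tip, marker, mug, tape_big, tape_small
```

```bash
python3 - <<'E'
from h import *
ims=[]
e=np.array([np.cos(.29),np.sin(.29),0])
for c,f in(('side','d.png'),('scene','s.png')):
    im=get_image(c)[:,:,::-1];a=pix(c,[.62,.18,.07]).astype(int);k=5.0
    cut=lambda i:cv2.resize(i[a[0]-30:a[0]+30,a[1]-38:a[1]+38],(380,300),interpolation=2)
    ims.append(np.vstack([cut(cv2.imread('pics/'+f)),cut(im)]))
    for l in ('guarded_box_toggle_tip','guard_lip'):
        print(c,l,[(round(r['conf'],2),np.round(r['at'],1)) for r in spot_point(c,l)[:3]])
    for th in(0,.3,.6):
        p=pix(c,np.array([.629,.192,.05])+e*(-.004+.04*np.sin(th-.3))+[0,0,.04*np.cos(th-.3)]); print(th,p.round(1),'crop',((p-a+[30,38])*k).round())
    print('lip shut',pix(c,np.array([.629,.192,.104])-e*.048))
cv2.imwrite('pics/c4.png',np.hstack(ims))
E
```

```text
side guarded_box_toggle_tip []
side guard_lip [(0.94, array([202.9, 279.3])), (0.59, array([193.7, 350.6]))]
0 [203.8 288.3] crop [119. 177.]
0.3 [201.9 291.5] crop [109. 192.]
0.6 [201.1 294.6] crop [105. 208.]
lip shut [202.70368813 279.3114474 ]
scene guarded_box_toggle_tip [(0.67, array([355.1, 467. ]))]
scene guard_lip [(0.88, array([229.8, 266.2])), (0.62, array([196.5, 330.1]))]
0 [225.8 272.4] crop [124. 172.]
0.3 [222.7 274.4] crop [109. 182.]
0.6 [220.7 276.4] crop [ 99. 192.]
lip shut [228.10118565 266.30331807]
```

View pics/c4.png

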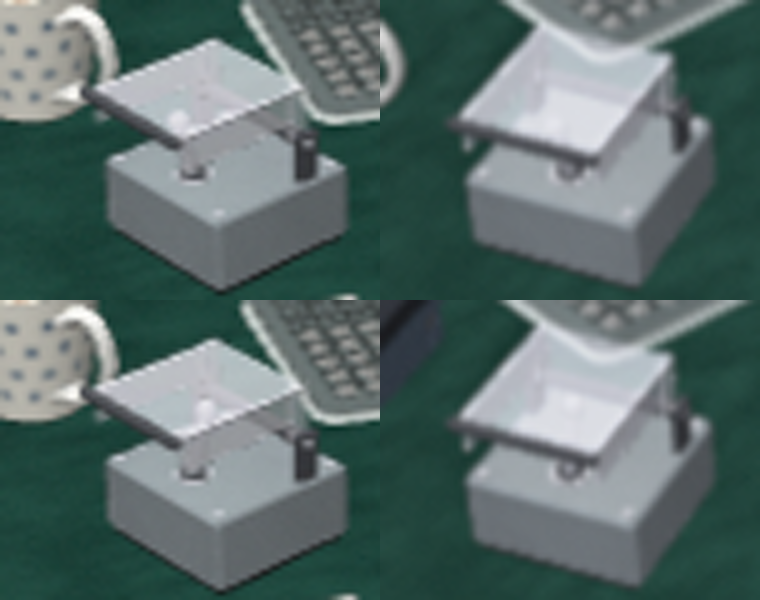

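The top row is before and the bottom row is after. The guard is fully shut again, with the lip at (202.9, 279.3) in the side view against a predicted (202.7, 279.3). The ball moved from crop column 177 to 206 in the side view (on stop predicted 208), and in the scene view it is at (100, 190) (predicted (99, 192)). The mug is unmoved, so I'll hand it in.

```bash
python3 -c "
from workcell import order
print(order.finish_job())"
```

```text
the job is handed in; nothing more can be done
None
```

The job is handed in: the guarded toggle measures at its on stop to within about 0.04 rad, the guard is fully shut, and the arm is clear; the bare box and loose items were not touched as far as I saw, though I only rechecked the mug.

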